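Hold the food-waste bin open by its treadle

TASK

The cook is about to scrape a board of peelings into the food-waste bin, the pedal bin with the green lid. Press its treadle right down to the stop with the gripper so that the lid stands fully open, keep it down for about two seconds, then let the treadle come all the way up again. Leave the treadle of the black-lidded bin alone.

Things in the scene. Friction and masses are not known exactly. Their poses are not given: they have to be found in the camera images.
- food_tread (a point): Middle of the upper face of the green-lidded bin's treadle, moving with it: 75 mm from its hinge, 87 mm in front of the bin's front wall, 35 mm short of its free end. About 60 mm above the counter when up; comes down 26 mm to the stop. Axes are the bin's: x points level from the free end to the bin while the treadle is up, y along the hinge, z up (they tilt with the treadle)
- food_pedal (a joint): Hinge angle of that treadle, rad: 0 = up (its spring returns it), 0.35 = down on its stop. Its plate rises 10 deg to the free end when up, falls 10 deg when down. At the point it takes about 8 N to start, 13 N at the stop. A linkage swings the lid up 72 deg about the bin's back edge, away from the treadle; open it reaches 310 mm up
- rest_tread (a point): The same point on the other, black-lidded bin's treadle; either bin may stand left or right. Both bins are fixed white boxes 180 x 180 mm, 136 mm high with the lid shut. The treadle is a steel plate with a black rubber pad ribbed in the lid colour, 110 long, 68 wide, 8 mm thick, out from the bin's low front, on the robot's side
- rest_pedal (a joint): Hinge angle of the black-lidded bin's treadle, rad: 0 = up, 0.35 = down. To be left alone

How it is judged:
By the outcome, as a careful person would: the job done as asked, in the order asked, and still so for the second after the job is handed in, with the robot touching nothing.
It also fails if it takes over 32 s, if anything falls off the work surface, if the arm or the gripper's body presses on something with over 40 N, if the wrist force passes 120 N, or if a joint passes its speed limit or range.

ROBOT

A 7-joint arm with a two-finger parallel gripper is mounted at the origin on the work surface. World frame = base frame: x ahead of the robot, y to its left, z up, the work surface at z = 0. Lengths are in m, angles in rad, forces in N, time in s.
With the tool pointing down it reaches from about 0.4 to 0.875 m from the base axis. Payload 19.3 kg.
Tool frame: the origin (TCP) lies midway between the tips of the shut fingers; the grasp point (between the pads) lies 19 mm behind it; z points along the fingers, y is the direction in which the jaws open and shut (so a half turn about z gives the same grasp; the last joint's range is limited). The gripper opens to 85 mm and grips with 20 to 120 N. Pads are 22 mm wide; open, the fingers measure 114 mm over their backs; the gripper's body (76 mm by 85 mm) begins 54 mm behind the grasp point. The pads swing forward as they close: fully open they stand 13 mm farther back than shut.
Start: joints at [-1.359, 0.521, -0.036, 1.599, 0.021, 1.021, -0.113], TCP at [0.174, 0.6, 0.231] pointing down, gripper open.
Joint ranges: [-2.91, 2.91], [-0.3, 2.13], [-1.5, 1.42], [0.17, 2.43], [-1.26, 4.41], [0.16, 1.93], [-2.52, 2.52]. Speed limits (rad/s): [1.89, 1.89, 2.39, 2.39, 3.01, 3.01, 3.01].

INTERFACE

Orientations are given as [roll, pitch, yaw] about the fixed x, y, z axes, in that order (R = Rz(yaw) Ry(pitch) Rx(roll)).
In Python, from workcell import bot, eyes gives the robot as it stands. The module is installed in compiled form; this text tells all that it offers.
- The arm moves only by the shell command python3 -m jog 'ROWS' [FORCE]. ROWS is JSON, a list of rows, each an object with "delta_pos": the shift along the world's x, y, z in mm, a list of three; "spin": the turn about the world's z in rad; "claw": the closure, from 0 (fully open) to 1 (shut). In form: [{"delta_pos": [tx, ty, tz], "spin": spin, "claw": claw}, ...]. A call has 1 to 8 rows; each row is the pose to reach, as a shift and turn from the pose measured when the call began; what a row does not reach only later rows make up. A row lasts 1/10 s, in which the tool goes at most 50 mm and 8.59 degrees, less where a joint would pass 70% of its speed; a pose out of reach is approached as far as the arm can. A call with a gripper value outside its range is refused whole. The fingers move at their own pace and stop on an object; FORCE is the grip in N (left out, the last holds). Time passes only in rows, so rows that repeat a pose let the fingers close. It gives the time, the measured TCP pose, the force and the opening at its end, in the units of the state.
- bot.observe(): the state, without advancing time (a new reading comes with each control period).
- eyes.grab_frame(name): name is "scene" or "top" or "wrist"; returns the picture (384x512x3 uint8, blue, green, red); there is no depth.
- eyes.camera_params(name): a dict with "fx", "fy", "cx", "cy" (pixels), "k1" (the pictures are not rectified: a ray, as slopes to the right and down, at radius r is drawn at 1 + k1 r^2 times it, then the intrinsics apply), "origin" and "attitude" of the camera in the world. Camera axes: x right, y up, looking along -z (the intrinsics and any distortion apply to the point x, -y, -z); pixel columns grow to the right and rows downward; lengths in m; the calibration is good to about 2 mm. A picture is of the moment at which its call begins: read the wrist's pose just before it. camera_params takes no time and is no camera call; for the wrist camera it gives the pose at the moment of the call.
- bot.job_done(): hands the job in, once; it reports no verdict.
The state is a dict: "clock": time; "qpos": joint angles; "qd": joint speeds; "joint_efforts": joint torques, N m; "position": TCP position; "tool_rot": TCP orientation; "force": force on the tool from outside, world axes, zero at the start; "moment": the same for the moment, N m; "grip_width": finger opening in m.
Only numpy, scipy, OpenCV 4.12 (cv2) and the standard library are available. Lean on these libraries where they do the work, as an engineer would, in place of code of your own. Each camera call takes 0.05 s, during which the arm holds its last target. There are 200 camera calls.

## Working session

There is one attempt and no reset: what is moved stays moved. The work goes in short steps, Python scripts to look and compute and a shell command to move; the robot and the scene stay as the last step left them, time stands still between calls to the robot, and variables do not carry over. Pictures are saved under pics/ and viewed, about 8 in all and at most 12, crops included, and the job is handed in when it is done.

```bash
mkdir -p pics
python3 - <<'E'
from workcell import bot, eyes
import cv2, numpy as np
s=bot.observe(); print({k:np.round(v,3).tolist() for k,v in s.items()})
a=[]
for n in("scene","top"):
    im=eyes.grab_frame(n); cv2.imwrite(f"pics/{n}0.png",im)
    print(n,eyes.camera_params(n))
    a.append(im)
cv2.imwrite("pics/both0.png",cv2.resize(np.hstack(a),(800,300),interpolation=cv2.INTER_AREA))
E
```

```text
{'clock': 0.0, 'qpos': [-1.359, 0.522, -0.036, 1.6, 0.021, 1.021, -0.113], 'qd': [-0.0, -0.002, -0.001, -0.001, 0.0, -0.0, 0.001], 'joint_efforts': [-0.001, -92.71, 1.98, -36.996, 0.018, 0.008, 0.0], 'position': [0.174, 0.6, 0.231], 'tool_rot': [-3.14, 0.0, 2.86], 'force': [0.544, -0.567, -0.356], 'moment': [-0.004, 0.036, -0.012], 'grip_width': 0.085}
scene {'fx': 459.5261778504063, 'fy': 459.5261778504063, 'cx': 260.6702713073658, 'cy': 196.1683226647004, 'k1': -0.14740312800838443, 'origin': array([ 1.04928775, -0.31663716,  1.10544272]), 'attitude': array([0.5394767 , 0.00267639, 1.02891093])}
top {'fx': 409.64782417283453, 'fy': 409.64782417283453, 'cx': 258.1434769741294, 'cy': 189.05138433834236, 'k1': 0.00030791813098128324, 'origin': array([ 0.36902844, -0.03597086,  1.00274925]), 'attitude': array([ 0.18038306,  0.02056793, -1.56632224])}
```

View pics/both0.png

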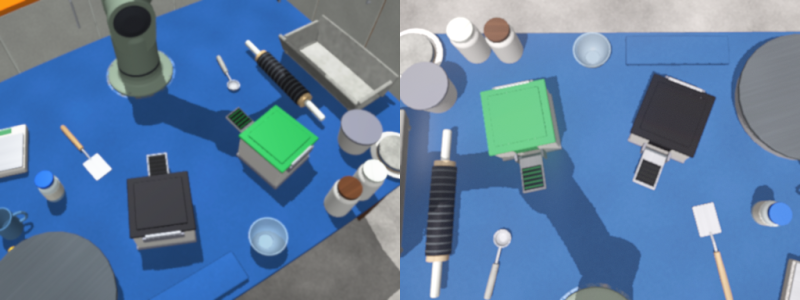

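The green-lidded bin is the left one in the top view (lid around full-res px 330,150; treadle around 340,220), with green ribs on its treadle. Next I measure both.

```bash
cat > h.py <<'E'
import numpy as np, cv2
from scipy.spatial.transform import Rotation as R
from workcell import bot, eyes
def rays(n,px):
    p=eyes.camera_params(n); K=np.array([[p['fx'],0,p['cx']],[0,p['fy'],p['cy']],[0,0,1.]])
    u=cv2.undistortPoints(np.float64(px).reshape(-1,1,2),K,np.array([p['k1'],0,0,0.]))[:,0]
    d=np.c_[u[:,0],-u[:,1],-np.ones(len(u))]@R.from_euler('xyz',p['attitude']).as_matrix().T
    return np.array(p['origin']),d
def plane(n,px,z):
    o,d=rays(n,px); return o+d*((z-o[2])/d[:,2])[:,None]
def tri(n1,p1,n2,p2):
    o1,d1=rays(n1,[p1]);o2,d2=rays(n2,[p2]);d1=d1[0];d2=d2[0]
    t=np.linalg.lstsq(np.c_[d1,-d2],o2-o1,rcond=None)[0]
    a,b=o1+t[0]*d1,o2+t[1]*d2; return (a+b)/2,np.linalg.norm(a-b)
E
python3 - <<'E'
from h import *
crops=[]
res={}
for n in("top","scene"):
    im=cv2.imread(f"pics/{n}0.png"); hsv=cv2.cvtColor(im,cv2.COLOR_BGR2HSV)
    m=cv2.inRange(hsv,(45,90,30),(80,255,255))
    mc=cv2.morphologyEx(m,cv2.MORPH_CLOSE,np.ones((5,5)))
    k,l,st,c=cv2.connectedComponentsWithStats(mc)
    for i in range(1,k):
        if st[i,4]>80:
            cn=max(cv2.findContours((l==i).astype('uint8'),0,1)[0],key=len)
            r=cv2.minAreaRect(cn); b=cv2.boxPoints(r); z=.136 if st[i,4]>2000 else .06
            print(n,st[i],c[i].round(1),np.round(r[1],1),'\n',plane(n,b,z).round(3).tolist(), plane(n,[c[i]],z).round(3))
            if st[i,4]<2000: res[n]=c[i]; x,y=c[i].astype(int)
            
    cr=im[max(0,y-90):y+60,max(0,x-75):x+125]; crops.append(cv2.resize(cr,(400,300),interpolation=cv2.INTER_CUBIC)); print('crop origin',max(0,x-75),max(0,y-90))
print(res); 
if len(res)==2: print(tri("top",res["top"],"scene",res["scene"]))
cv2.imwrite("pics/c1.png",np.hstack(crops))
E
```

```text
top [ 103  101   96   98 6997] [150.2 150.8] [86.8 87. ] 
 [[0.693, 0.341, 0.136], [0.729, 0.15, 0.136], [0.534, 0.109, 0.136], [0.5, 0.293, 0.136]] [[0.612 0.221 0.136]]
top [157 212  26  30 586] [169.5 226.8] [26.3 23.3] 
 [[0.478, 0.222, 0.06], [0.487, 0.168, 0.06], [0.427, 0.156, 0.06], [0.418, 0.209, 0.06]] [[0.452 0.189 0.06 ]]
crop origin 94 136
scene [ 293  135  114   86 4948] [351.8 174.5] [104.7  64.3] 
 [[0.486, 0.093, 0.136], [0.402, 0.284, 0.136], [0.693, 0.332, 0.136], [0.75, 0.153, 0.136]] [[0.616 0.212 0.136]]
crop origin 94 136
{'top': array([169.48464164, 226.75938567])}
```

View pics/c1.png

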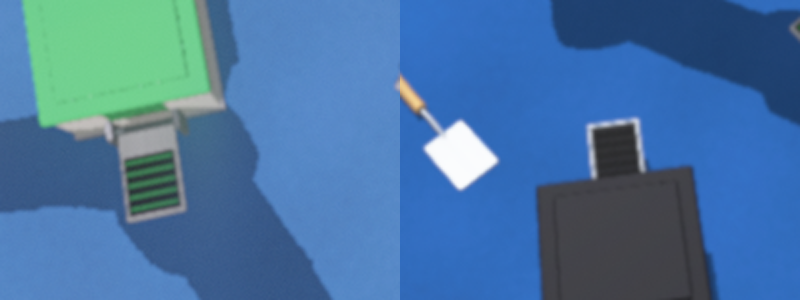

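The crop shows the green-ribbed pad centred near full-res px (170,227), about (0.452, 0.189) in world. The plate's free end is near px (172,244). The other treadle is well clear, to the right. Next: refine the measurement, and begin the transit at the current height.

```bash
python3 - <<'E'
from h import *
e=plane("top",[(172.5,244.5)],.064)[0]; print("free end",e)
for y in(.18,.2,.22): print(y,(e+.035*np.array([np.cos(y),np.sin(y),0])).round(3))
E
python3 -m jog '[{"delta_pos":[40,-30,0],"spin":0,"claw":1},{"delta_pos":[70,-65,0],"spin":0.1,"claw":1},{"delta_pos":[100,-100,0],"spin":0.2,"claw":1},{"delta_pos":[130,-135,0],"spin":0.3,"claw":1},{"delta_pos":[160,-170,0],"spin":0.4,"claw":1},{"delta_pos":[185,-205,0],"spin":0.48,"claw":1},{"delta_pos":[205,-240,0],"spin":0.48,"claw":1},{"delta_pos":[205,-270,0],"spin":0.48,"claw":1}]' 30
```

```text
free end [0.41132866 0.17913629 0.064     ]
0.18 [0.446 0.185 0.064]
0.2 [0.446 0.186 0.064]
0.22 [0.445 0.187 0.064]
clock: 0.9
position: [0.3809, 0.3275, 0.2305]
tool_rot: [-3.14, 0.0, -2.946]
force: [0.4, 0.9, -0.2]
grip_width: 0.0005
```

```bash
python3 -m jog '[{"delta_pos":[20,-40,0],"spin":0,"claw":1},{"delta_pos":[40,-75,0],"spin":0,"claw":1},{"delta_pos":[55,-110,-20],"spin":0,"claw":1},{"delta_pos":[67,-140,-50],"spin":0,"claw":1},{"delta_pos":[67,-140,-90],"spin":0,"claw":1},{"delta_pos":[67,-140,-110],"spin":0,"claw":1},{"delta_pos":[67,-140,-110],"spin":0,"claw":1}]'
python3 - <<'E'
from h import *
a=[]
for n in("scene","top","wrist"):
    im=eyes.grab_frame(n); cv2.imwrite(f"pics/{n}1.png",im); a.append(im)
c=np.hstack([cv2.resize(a[0][60:290,220:490],(400,340)),cv2.resize(a[1][70:300,50:320],(400,340))])
cv2.imwrite("pics/v2.png",np.vstack([c,cv2.resize(np.hstack([a[2],a[2]*0]),(800,260))]) if 0 else c)
s=bot.observe();print(s['position'],s['force'])
E
```

```text
clock: 1.6
position: [0.4465, 0.1866, 0.1182]
tool_rot: [-3.139, -0.004, -2.947]
force: [0.6, 0.0, 1.1]
grip_width: -0.0004
[0.44829874 0.18783719 0.12147808] [ 0.66323642 -0.41630634 -0.94211231]
```

View pics/v2.png

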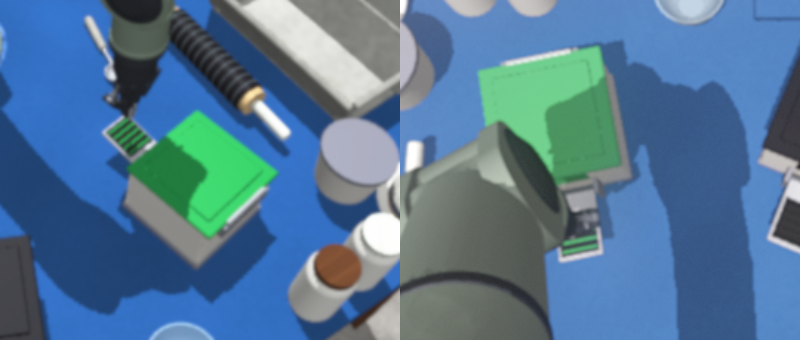

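View pics/wrist1.png

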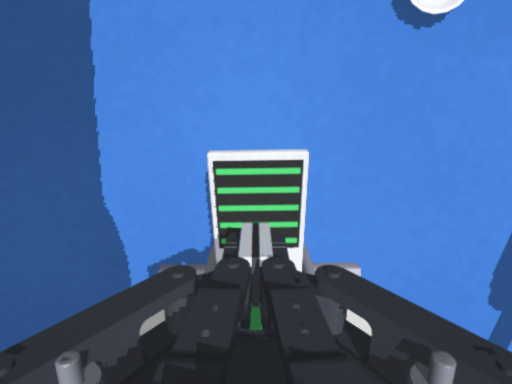

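The wrist view shows the treadle aligned with the jaws. Its free edge is at row 152 (columns 208–308, centre 258), and the finger tips are at about (256,225). I'll check the offset from these.

Run:
```python
from h import *
e=plane("wrist",[(208,152),(308,152),(258,150.5)],.066);print(e.round(4), np.linalg.norm(e[0]-e[1]))
d=e[0]-e[1]; print(bot.observe()['position'])
u=np.array([-d[1],d[0],0])/np.linalg.norm(d); u*=np.sign(u[0]); print("u",u,"target",e[2]+.035*u)
```

```text
[[0.4199 0.1511 0.066 ]
 [0.4072 0.2147 0.066 ]
 [0.4126 0.1827 0.066 ]] 0.06487184092519224
[0.44829874 0.18783719 0.12147808]
u [0.98072457 0.19539526 0.        ] target [0.44693987 0.18955087 0.066     ]
```

The tool is within 2 mm of the target. Now I descend to just above the plate, then press in stages.

```bash
python3 -m jog '[{"delta_pos":[-1,2,-20],"spin":0,"claw":1},{"delta_pos":[-1,2,-40],"spin":0,"claw":1},{"delta_pos":[-1,2,-55],"spin":0,"claw":1},{"delta_pos":[-1,2,-62],"spin":0,"claw":1},{"delta_pos":[-1,2,-69],"spin":0,"claw":1},{"delta_pos":[-1,2,-76],"spin":0,"claw":1},{"delta_pos":[-1,2,-80],"spin":0,"claw":1},{"delta_pos":[-1,2,-80],"spin":0,"claw":1}]'
```

```text
clock: 2.55
position: [0.4472, 0.1901, 0.0423]
tool_rot: [-3.14, 0.001, -2.946]
force: [-7.0, 0.2, 12.1]
grip_width: 0.0001
```

```bash
python3 -m jog '[{"delta_pos":[0,0,-4],"spin":0,"claw":1},{"delta_pos":[0,0,-7],"spin":0,"claw":1},{"delta_pos":[0,0,-9],"spin":0,"claw":1},{"delta_pos":[0,0,-9],"spin":0,"claw":1}]'
python3 - <<'E'
from h import *
print(bot.observe()['force'])
im=eyes.grab_frame("scene"); cv2.imwrite("pics/s3.png",im[20:290,180:480])
E
```

```text
clock: 2.95
position: [0.4478, 0.1903, 0.0346]
tool_rot: [-3.141, 0.003, -2.946]
force: [-3.1, -2.0, 12.2]
grip_width: -0.0001
[-3.1108852  -1.96741669 12.16875683]
```

View pics/s3.png

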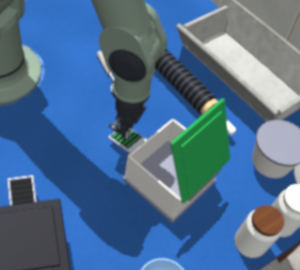

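The lid stands open and near-vertical. The force is still at spring level (12 N), so I press on until the stop shows up as a force rise.

```bash
python3 -m jog '[{"delta_pos":[0,0,-1],"spin":0,"claw":1},{"delta_pos":[0,0,-2],"spin":0,"claw":1},{"delta_pos":[0,0,-2],"spin":0,"claw":1}]'
```

```text
clock: 3.3
position: [0.448, 0.1904, 0.034]
tool_rot: [-3.141, 0.003, -2.946]
force: [-5.4, -2.8, 11.9]
grip_width: 0.0003
```

```bash
python3 -m jog '[{"delta_pos":[0,0,-1],"spin":0,"claw":1},{"delta_pos":[0,0,-2],"spin":0,"claw":1},{"delta_pos":[0,0,-2],"spin":0,"claw":1}]'
```

```text
clock: 3.6
position: [0.4481, 0.1904, 0.0333]
tool_rot: [-3.141, 0.004, -2.946]
force: [-5.6, -2.9, 12.6]
grip_width: -0.0003
```

```bash
python3 -m jog '[{"delta_pos":[0,0,-2],"spin":0,"claw":1},{"delta_pos":[0,0,-4],"spin":0,"claw":1},{"delta_pos":[0,0,-4],"spin":0,"claw":1}]'
```

```text
clock: 3.9
position: [0.4483, 0.1905, 0.0317]
tool_rot: [-3.141, 0.005, -2.946]
force: [-14.2, -6.8, 48.2]
grip_width: -0.0001
```

Stop found: the force jumped to 48 N. I ease off to about 28 N and hold.

```bash
python3 -m jog '[{"delta_pos":[0,0,-1.4],"spin":0,"claw":1},{"delta_pos":[0,0,-1.4],"spin":0,"claw":1},{"delta_pos":[0,0,-1.4],"spin":0,"claw":1},{"delta_pos":[0,0,-1.4],"spin":0,"claw":1},{"delta_pos":[0,0,-1.4],"spin":0,"claw":1},{"delta_pos":[0,0,-1.4],"spin":0,"claw":1},{"delta_pos":[0,0,-1.4],"spin":0,"claw":1},{"delta_pos":[0,0,-1.4],"spin":0,"claw":1}]'
python3 - <<'E'
from h import *
im=eyes.grab_frame("scene"); cv2.imwrite("pics/s4.png",im[20:290,180:480])
E
```

```text
clock: 4.7
position: [0.4483, 0.1904, 0.0322]
tool_rot: [-3.141, 0.005, -2.946]
force: [-11.7, -4.7, 30.6]
grip_width: -0.0003
```

View pics/s4.png

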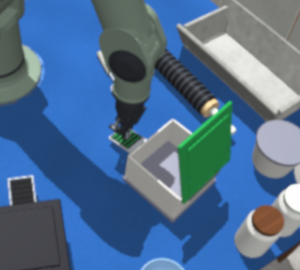

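The lid is now fully open, further than in the last picture. I hold the remaining ~1.2 s, then rise smoothly.

```bash
python3 -m jog '[{"delta_pos":[0,0,-1.5],"spin":0,"claw":1},{"delta_pos":[0,0,-1.5],"spin":0,"claw":1},{"delta_pos":[0,0,-1.5],"spin":0,"claw":1},{"delta_pos":[0,0,-1.5],"spin":0,"claw":1},{"delta_pos":[0,0,-1.5],"spin":0,"claw":1},{"delta_pos":[0,0,-1.5],"spin":0,"claw":1},{"delta_pos":[0,0,-1.5],"spin":0,"claw":1},{"delta_pos":[0,0,-1.5],"spin":0,"claw":1}]'
python3 -m jog '[{"delta_pos":[0,0,-1.5],"spin":0,"claw":1},{"delta_pos":[0,0,-1.5],"spin":0,"claw":1},{"delta_pos":[0,0,-1.5],"spin":0,"claw":1},{"delta_pos":[0,0,4],"spin":0,"claw":1},{"delta_pos":[0,0,9],"spin":0,"claw":1},{"delta_pos":[0,0,14],"spin":0,"claw":1},{"delta_pos":[0,0,19],"spin":0,"claw":1},{"delta_pos":[0,0,24],"spin":0,"claw":1}]'
python3 -m jog '[{"delta_pos":[0,0,6],"spin":0,"claw":1},{"delta_pos":[0,0,12],"spin":0,"claw":1},{"delta_pos":[0,0,25],"spin":0,"claw":1},{"delta_pos":[0,0,50],"spin":0,"claw":1},{"delta_pos":[0,0,80],"spin":0,"claw":1},{"delta_pos":[0,0,110],"spin":0,"claw":1},{"delta_pos":[0,0,120],"spin":0,"claw":1},{"delta_pos":[0,0,120],"spin":0,"claw":1}]'
python3 - <<'E'
from h import *
a=[eyes.grab_frame(n) for n in("scene","wrist")]
print(bot.observe()['force'])
cv2.imwrite("pics/v5.png",cv2.resize(np.hstack(a),(800,300)))
E
```

```text
clock: 5.55
position: [0.4482, 0.1904, 0.0324]
tool_rot: [-3.141, 0.006, -2.946]
force: [-9.8, -4.1, 24.3]
grip_width: 0.0004
clock: 6.35
position: [0.4488, 0.1906, 0.0579]
tool_rot: [-3.141, 0.007, -2.946]
force: [-0.2, -0.9, 5.8]
grip_width: -0.0004
clock: 7.15
position: [0.4494, 0.191, 0.1795]
tool_rot: [3.141, 0.01, -2.946]
force: [0.2, 0.2, -0.9]
grip_width: -0.0002
[ 0.40876496  0.99004921 -0.34452534]
```

View pics/v5.png

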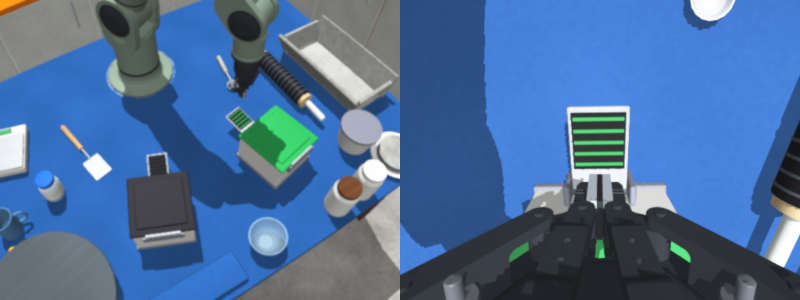

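The lid is shut again, the treadle is up, the gripper is clear, and the black-lidded bin looks unchanged. Handing in.

```bash
python3 -c "
from workcell import bot
print(bot.job_done())"
```

```text
the job is handed in; nothing more can be done
None
```

I pressed the green-lidded bin's treadle down to its stop with the shut fingers. I held it there for about 2 s, from roughly 3.8 s to 5.9 s on the robot's clock, then let it come all the way up. The job is handed in, and no verdict was reported.

- **Stop reached:** the force jumped from about 12 N to a brief 48 N at the fingertips. I eased off and held with about 24–31 N. The picture taken during the hold shows the lid fully open.
- **After release:** the last pictures show the lid shut and the treadle up, with the gripper about 120 mm above it. The force reading was near zero.
- **Black-lidded bin:** I never went near its treadle, and it looks unchanged.

No checks failed or disagreed. The first press, to about z = 35 mm, stopped just short of the stop. The force reading showed this, so I pressed a little further before counting the hold.

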